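# Check a roller applicator in the bench caliper

## Robot

A 6-joint arm with a two-finger parallel gripper is mounted at the origin on the work surface. World frame = base frame: x ahead of the robot, y to its left, z up, the work surface at z = 0. Lengths are in m, angles in rad, forces in N, time in s.
With the tool pointing down it reaches from about 0.375 to 0.975 m from the base axis. Payload 3.8 kg.
Tool frame: the origin (TCP) lies midway between the tips of the shut fingers; the grasp point (between the pads) lies 19 mm behind it; z points along the fingers, y is the line along which they close (so a half turn about z gives the same grasp; the last joint's range is limited). The gripper opens to 85 mm and grips with 20 to 120 N. Pads are 22 mm wide; open, the fingers measure 114 mm over their backs; the gripper's body (76 mm by 85 mm) begins 54 mm behind the grasp point. The pads swing forward as they close: fully open they stand 13 mm farther back than shut.
Start: joints at [1.129, 0.264, 1.604, -0, 1.274, -0.037], TCP at [0.266, 0.62, 0.231] pointing down, gripper open.
Joint ranges: [-2.63, 2.63], [-0.94, 2.18], [0.31, 2.57], [-1.31, 4.45], [0, 2.66], [-2.55, 2.55]. Speed limits (rad/s): [2.57, 2.57, 3.14, 3.14, 3.14, 3.14].

## Interface

Orientations are given as a rotation vector (axis times angle).
In Python, from workcell import * gives the robot as it stands. The module is installed in compiled form; this text tells all that it offers.
- The arm moves only by the tool apply_moves, never from a script. Its arguments are lists of equal length, an entry for each row: "fingers": the opening, from 0 (shut) to 1 (fully open); "travel": the shift along the tool's x, y, z normalised to -1 to 1, where 1 is 0.05 m, a list of three; "rotation": the turn, a rotation vector about the tool's x, y, z normalised to -1 to 1, where 1 is 6 degrees, a list of three. In form: {"fingers": [fingers, ...], "travel": [[dx, dy, dz], ...], "rotation": [[ax, ay, az], ...]}. A call has 1 to 12 rows; each row shifts and turns the commanded pose from where the row before left it, along the tool's axes as they then stand; what a row does not reach is not made up. A row lasts 1/10 s, in which the tool goes at most 50 mm and 8.59 degrees, less where a joint would pass 70% of its speed; a pose out of reach is approached as far as the arm can. A call with a number of a shift or a turn outside -1 to 1 is refused whole. A call with a gripper value outside its range is refused whole. The fingers move at their own pace and stop on an object; "newtons" is the grip in N (left out, the last holds). Time passes only in rows, so rows that do not move let the fingers close. It gives the time, the measured TCP pose, the force, the opening and the grip force at its end, in the units of the state.
- read_state(): the state, without advancing time (a new reading comes with each control period).
- read_camera(name): name is "scene" or "top"; returns a dict with "image" (420x560x3 uint8, red, green, blue), "fx", "fy", "cx", "cy" (pixels), "k1" (the pictures are not rectified: a ray, as slopes to the right and down, at radius r is drawn at 1 + k1 r^2 times it, then the intrinsics apply), "extrinsics" (4x4, takes a point from world to camera coordinates). Camera axes: x right, y down, z forward; pixel columns grow to the right and rows downward; lengths in m; the calibration is good to about 2 mm. A picture is of the moment at which its call begins. There is no depth.
- finish_job(): hands the job in; it is judged then, once.
Trained networks look in the newest picture that a camera, given by its name, has taken for a name from the list of things; names that differ only in an ending like _2 or _b are one class to them, and where a whole thing is asked for, a point or a joint stands for the part that bears it (a point fixed in the world has none). Each returns a list of dicts, best first, with "p" (0 to 1); they miss things now and then, are a little off and sometimes report something else, mostly with a low value. They report only what shows in the picture. A call takes as long as a camera call. They do not tell look-alikes from the thing itself.
- regions_of(camera, name): "mask" (420x560 bool, what is visible of it) and "bbox" ([left, top, width, height] in pixels, round what is visible of it).
- tip_of(camera, name): "location" ([column, row] in pixels: a listed point, or the origin of a listed thing).
The state is a dict: "time": time; "q": joint angles; "joint_vel": joint speeds; "joint_torque": joint torques, N m; "tool_pos": TCP position; "tcp_rot": TCP orientation; "wrist_force": force on the tool from outside, world axes, zero at the start; "torque": the same for the moment, N m; "width": opening from 0.0 (shut) to 1.0 (fully open); "grip_force": force on a finger pad.
Only numpy, scipy, OpenCV 4.12 (cv2) and the standard library are available. Lean on these libraries where they do the work, as an engineer would, in place of code of your own. Each camera call takes 0.05 s, during which the arm holds its last target. There are 200 camera calls.

## Task

Check the overall length of the roller applicator (two square cheeks joined by a roller) in the bench caliper: open the moving jaw, stand the applicator gently on the beam, in line with it, and slide the jaw shut until the applicator is squarely against the fixed jaw and the sprung tip is pressed in about half way, never driving the tip to its stop. Leave it standing there held between the jaws, let go of everything, and do not disturb the other things on the bench.

Things in the scene. Friction and masses are not known exactly. Their poses are not given: they have to be found in the camera images.
- caliper: Bench caliper, fixed: base plate 100 x 250 x 10 high with a steel beam on it, 50 wide, 250 long, its flat top (the bed) 35 above the bench. Origin: centre of the underside; own y along the beam, x across, z up. A fixed jaw (44 wide, 26 thick, 45 high above the bed) stands at the -y end; the moving jaw, as wide and high, faces it and opens towards +y.
- fixed_face (a point): Point on the bed at the foot of the fixed jaw's measuring face, on the beam's centre line (caliper x 0, y -95, z 35). Axes as the caliper: +y points out of the face into the gap, z up.
- carriage (a joint): Travel of the moving jaw along caliper +y, 0 to 0.115 m: equals the gap between the fixed face and the sprung tip when the tip is fully out (0 = shut). Starts too narrow for the applicator. It slides stiffly, about 11 N of friction each way, and stays where it is left.
- jaw_grip (a point): Point to hold the moving jaw by, on the axis of a square upright grip, 18 x 18, 36 high (76 to 112 above the bench); the point is 96 above the bench. The grip stands on the moving jaw's carriage, 65 + travel along +y from the fixed face. It is the tallest part of the caliper (jaws end 80, brass pointer 88 above the bench). Axes as the caliper; moves with the jaw.
- tip (a joint): How far the sprung round tip is pressed back into the moving jaw: 0 (out, standing 10 mm proud of the jaw) to 0.010 m (at its stop). Spring 3 N at first, 5.5 N half way, 8 N at the stop: less than the jaw's friction, so it cannot push the jaw back. A brass pointer above the jaw moves with it.
- tip_face (a point): Centre of the flat front face of the sprung tip (steel, 18 across, axis along caliper y, 22 above the bed). Axes as the caliper; moves with the tip.
- applicator: Roller applicator, steel, about 0.22 kg: two upright square cheeks 40 x 40, 8 thick, joined by a round roller 20 in diameter, 64 long between the cheeks, its axis 25 above the underside. Overall length over the cheeks 80, along its own y (the roller axis); the two ends are alike. Origin: centre of its underside, z up. Stands on its cheeks on the bench.
- bar_applicator: Bystander: solid steel drawdown bar, 24 x 76 x 28 high, no roller, two low feet under its ends; origin under its centre, long axis y.
- jar_a: Bystander: small capped pigment jar, 44 across, 65 high; origin under its centre.
- jar_b: Bystander: capped pigment jar, 52 across, 85 high, at the back of the bench; origin under its centre.
- jar_c: Bystander: capped pigment jar, 48 across, 75 high, at the back of the bench; origin under its centre.
- dish: Bystander: empty white dish, 110 across, 30 high, at the back; origin under its centre.
- knife: Bystander: palette knife about 220 long lying between the robot and the caliper, roughly along world y; origin near its middle, length along its own x.
There are look-alikes about, which are no part of the job. What is shaped like the applicator but brown is not meant.

How it is judged:
On the way, in this order (a step that is already met when the one before it is completed fails the run):
1. the moving jaw is opened wider than the applicator is long (value of joint carriage above 0.081 m), for 0.1 s.
2. the applicator stands on the beam between the open jaws, the tip not yet half pressed (x of applicator in the frame of fixed_face between -0.012 and 0.012 m and z of applicator in the frame of fixed_face between -0.003 and 0.004 m and angle between applicator's own z axis and vertical below 0.06 rad and y of applicator in the frame of fixed_face between 0.037 and 0.074 m and value of joint tip below 0.002 m), for 0.1 s.
3. the jaw is shut on the applicator, against the fixed jaw, with the sprung tip pressed in part of the way (x of applicator in the frame of fixed_face between -0.012 and 0.012 m and z of applicator in the frame of fixed_face between -0.003 and 0.004 m and angle between applicator's own z axis and vertical below 0.06 rad and angle between the y axis of applicator and the y axis of caliper, either way round below 0.07 rad and y of applicator in the frame of fixed_face between 0.037 and 0.0425 m and value of joint tip between 0.002 and 0.008 m), for 0.3 s.
At the end, for the whole second after the job is handed in: The applicator stands upright (within 0.06 rad) on the caliper's bed, centred across it within 12 mm, in line with the beam within 0.07 rad, its near end within 2.5 mm of the fixed jaw's face, and the sprung tip is pressed in between 2 and 8 mm of its 10 mm; applicator and jaw at rest (all of step 3 and linear speed of applicator below 0.01 m/s and velocity of joint carriage between -0.003 and 0.003 m/s); the robot touches nothing.
It fails at once if the sprung tip is driven to its stop (beyond 9.5 mm) (value of joint tip above 0.0095 m).
It fails at once if the applicator is dropped or rammed onto the caliper (over 40 N between them) (contact force between applicator and caliper above 40 N).
It fails at once if another thing on the bench is moved by more than 25 mm (distance of any of bar_applicator, jar_a, jar_b, jar_c, dish, knife from where it was at the start of the episode above 0.025 m).
It also fails if it takes over 61 s, if anything falls off the work surface, if the arm or the gripper's body presses on something with over 40 N, if the wrist force passes 120 N, or if a joint passes its speed limit or range.

## Working session

There is one attempt and no reset: what is moved stays moved. The work goes in short steps, Python scripts to look and compute and a tool call to move; the robot and the scene stay as the last step left them, time stands still between calls to the robot, and variables do not carry over. Pictures are saved under pics/ and viewed, at most 10 in all, crops included, and the job is handed in when it is done.

Besides the shell and the picture viewer there is one more tool, called by a JSON object that holds its "method" and its "body". apply_moves: Moves the arm, as the interface text tells. Scaled input: -1 to 1 covers 0.05 m each way for a shift and 6 degrees each way for a turn. Its arguments: {"type":"object","properties":{"fingers":{"type":"array","items":{"type":"number"}},"travel":{"type":"array","items":{"type":"array","items":{"type":"number"}}},"rotation":{"type":"array","items":{"type":"array","items":{"type":"number"}}},"newtons":{"type":"number"}},"required":["fingers","travel","rotation"]}

```bash
mkdir -p pics
cat > h.py <<'E'
from workcell import *
import numpy as np, cv2
from scipy.spatial.transform import Rotation as R
def K(c): return np.array([[c['fx'],0,c['cx']],[0,c['fy'],c['cy']],[0,0,1]]),np.array([c['k1'],0,0,0,0.])
def back(c,px,z):
    k,d=K(c); px=np.array(px,float).reshape(-1,1,2)
    n=cv2.undistortPoints(px,k,d).reshape(-1,2); E=np.array(c['extrinsics']); Rm,t=E[:3,:3],E[:3,3]
    o=-Rm.T@t; r=np.c_[n,np.ones(len(n))]@Rm
    return o+r*((z-o[2])/r[:,2])[:,None]
def proj(c,P):
    k,d=K(c);E=np.array(c['extrinsics'])
    return cv2.projectPoints(np.array(P,float).reshape(-1,1,3),cv2.Rodrigues(E[:3,:3])[0],E[:3,3],k,d)[0].reshape(-1,2)
def save(c,n,box=None,s=1):
    im=c['image'][:,:,::-1]
    if box: x,y,w,h=box; im=im[y:y+h,x:x+w]
    cv2.imwrite('pics/'+n,cv2.resize(im,None,fx=s,fy=s,interpolation=cv2.INTER_CUBIC))
E
python3 - <<'E'
from h import *
np.set_printoptions(precision=4,suppress=True)
s=read_state();print(s['time'],s['tool_pos'],s['tcp_rot'],s['width'])
cs={n:read_camera(n) for n in('scene','top')}
for n,c in cs.items():
    E=np.array(c['extrinsics']);print(n,-E[:3,:3].T@E[:3,3],c['fx'],c['k1'])
    for t in['applicator','bar_applicator','caliper','knife','jar_a','jar_b','dish']:
        print(n,t,[(r['bbox'],round(r['p'],2)) for r in regions_of(n,t)])
    for t,z in[('applicator',0),('fixed_face',.035),('jaw_grip',.096),('tip_face',.057),('caliper',0)]:
        print(n,t,[(np.round(r['location']),round(r['p'],2),back(c,r['location'],z)[0]) for r in tip_of(n,t)])
im=np.hstack([cs['top']['image'],cs['scene']['image']])
save(cs['top'],'top0.png',s=1.4);save(cs['scene'],'scene0.png',s=1.4)
E
```

```text
0.0 [0.2655 0.6198 0.2299] [-0.6315 -3.0769  0.0035] 0.9979731129168158
scene [ 1.6085 -0.2846  0.7197] 517.2874202172818 0.05371403253361103
scene applicator [([179.4, 218.1, 39.3, 22.4], 0.66), ([139.8, 223.0, 20.8, 31.4], 0.56)]
scene bar_applicator [([241.9, 208.7, 31.5, 18.2], 0.68), ([414.7, 259.9, 28.4, 40.8], 0.57), ([354.2, 216.5, 9.0, 7.7], 0.56)]
scene caliper [([313.3, 194.3, 106.3, 59.1], 0.9)]
scene knife [([357.2, 197.9, 32.8, 44.2], 0.75), ([335.1, 183.9, 24.2, 38.8], 0.7)]
scene jar_a [([257.4, 226.6, 21.4, 31.6], 0.79), ([356.0, 256.8, 25.4, 41.3], 0.73), ([414.0, 260.2, 28.7, 41.0], 0.59)]
scene jar_b [([257.4, 226.6, 21.4, 31.6], 0.79), ([356.0, 256.8, 25.4, 41.3], 0.73), ([414.0, 260.2, 28.7, 41.0], 0.59)]
scene dish [([265.7, 270.6, 56.1, 36.4], 0.84), ([359.3, 198.3, 30.4, 43.0], 0.19)]
scene applicator [(array([150., 244.]), 0.88, array([ 0.545 , -0.4765,  0.    ])), (array([201., 236.]), 0.71, array([ 0.5166, -0.3561,  0.    ])), (array([152., 211.]), 0.6, array([ 0.3881, -0.4891,  0.    ]))]
scene fixed_face [(array([329., 232.]), 0.92, array([ 0.5731, -0.04
[... 925 characters left out ...]
0], 0.59)]
top dish [([249.4, 131.3, 38.8, 38.0], 0.63)]
top applicator [(array([393., 285.]), 0.92, array([ 0.377 , -0.4887,  0.    ])), (array([343., 236.]), 0.5, array([ 0.5177, -0.3562,  0.    ])), (array([229., 216.]), 0.37, array([ 0.5791, -0.0374,  0.    ]))]
top fixed_face [(array([230., 217.]), 0.94, array([ 0.5722, -0.045 ,  0.035 ]))]
top jaw_grip [(array([177., 223.]), 0.6, array([0.5471, 0.0883, 0.096 ])), (array([285., 209.]), 0.37, array([ 0.5793, -0.1936,  0.096 ])), (array([169., 157.]), 0.28, array([0.7269, 0.1143, 0.096 ]))]
top tip_face [(array([206., 218.]), 0.57, array([0.5655, 0.0188, 0.057 ]))]
top caliper [(array([192., 230.]), 0.58, array([0.5435, 0.0677, 0.    ]))]
```

View pics/top0.png

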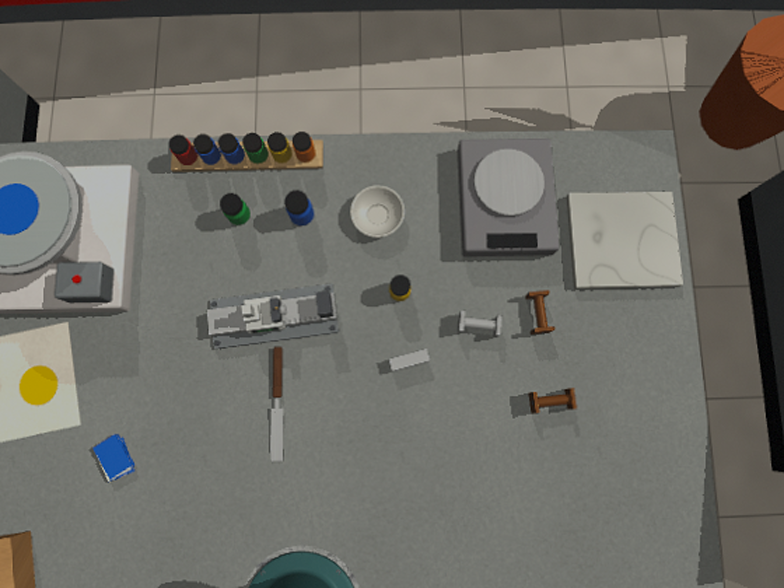

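View pics/scene0.png

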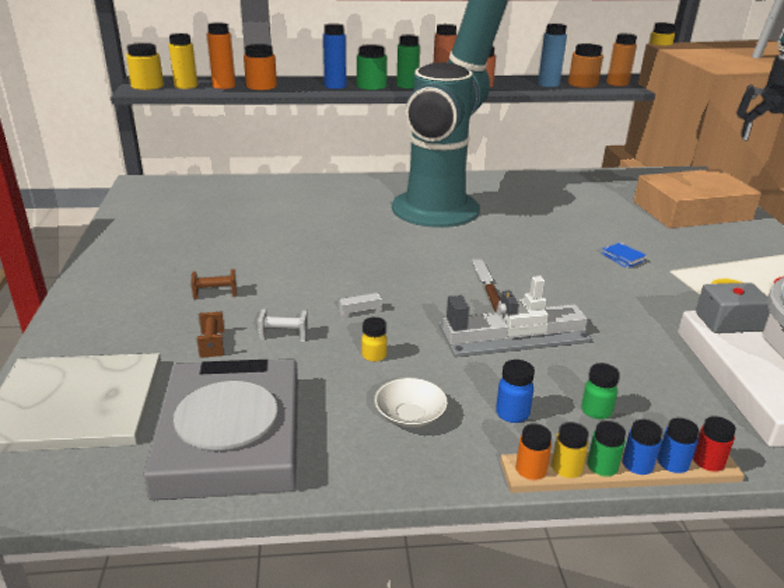

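The arm starts outside the area of interest. There are three applicator-shaped things in the top camera:
- Silver/steel at about (343,231), which fits the description (steel).
- Brown at (386,223), a look-alike.
- Brown at (394,286), a look-alike.

I'll fit poses next and confirm the steel one in an enlarged crop.

```bash
cat >> h.py <<'E'
from scipy.optimize import minimize
def box(x0,x1,y0,y1,z0,z1): return np.array([[x,y,z] for x in(x0,x1) for y in(y0,y1) for z in(z0,z1)])
th=np.linspace(0,6.28,24)
APP=[box(-.02,.02,-.04,-.032,0,.04),box(-.02,.02,.032,.04,0,.04),np.array([[.01*np.cos(a),y,.025+.01*np.sin(a)] for a in th for y in(-.032,.032)])]
def CAL(tr): return [box(-.05,.05,-.125,.125,0,.01),box(-.025,.025,-.125,.125,.01,.035),box(-.022,.022,-.121,-.095,.035,.08),box(-.022,.022,-.085+tr,-.06+tr,.035,.08),box(-.009,.009,-.039+tr,-.021+tr,.06,.112)]
def place(P,p): 
    c,s=np.cos(p[2]),np.sin(p[2]); z=p[3] if len(p)>3 else 0
    return P@np.array([[c,s,0],[-s,c,0],[0,0,1]])+[p[0],p[1],z]
def sil(c,parts,p,S=4):
    m=np.zeros((420*S,560*S),np.uint8)
    for q in parts: cv2.fillConvexPoly(m,cv2.convexHull(np.round((proj(c,place(q,p))+.5)*S-.5).astype(np.int32)),1)
    return m>0
def iou(pairs,parts,p):
    v=0
    for c,M in pairs:
        s=sil(c,parts,p); v+=(s&M).sum()/(s|M).sum()
    return -v/len(pairs)
def big(m): return cv2.resize(m.astype(np.uint8),None,fx=4,fy=4,interpolation=cv2.INTER_NEAREST)>0
def overlay(c,parts,p,n,b,s=5):
    im=cv2.resize(c['image'][:,:,::-1],None,fx=s,fy=s,interpolation=cv2.INTER_CUBIC)
    for q in parts: cv2.polylines(im,[cv2.convexHull(np.round((proj(c,place(q,p))+.5)*s).astype(np.int32))],True,(0,255,0),1)
    x,y,w,h=[v*s for v in b]; return im[y:y+h,x:x+w]
E
python3 - <<'E'
from h import *
cs={n:read_camera(n) for n in('scene','top')}
def mask(n,t,pix):
    r=min(regions_of(n,t),key=lambda r:np.hypot(r['bbox'][0]+r['bbox'][2]/2-pix[0],r['bbox'][1]+r['bbox'][3]/2-pix[1]));print(n,t,r['bbox'],r['p']);return big(r['mask'])
A=[(cs['top'],mask('top','applicator',(343,231))),(cs['scene'],mask('scene','applicator',(201,231)))]
C=[(cs['top'],mask('top','caliper',(192,226))),(cs['scene'],mask('scene','caliper',(366,223)))]
def fit(pr,parts,p0):
    sx=np.array([p0]+[np.array(p0)+d for d in np.diag([.006,.006,.1])])
    r=minimize(lambda p:iou(pr,parts,p),p0,method='Nelder-Mead',options=dict(initial_simplex=sx,xatol=1e-4,fatol=1e-4));return r.x,-r.fun
for nm,pr,parts,p0 in[('app',A,APP,[.517,-.356,0.]),('cal',C,CAL(.0716),[.555,.049,.19])]:
    for sub in(pr,pr[:1],pr[1:]):
        x,v=fit(sub,parts,p0);print(nm,x.round(4),round(v,3))
        if sub is pr: print('saved');globals()[nm]=x
np.save('fit.npy',[app,cal])
o=[overlay(cs['top'],APP,app,'',(320,205,80,56)),overlay(cs['top'],CAL(.0716),cal,'',(140,195,80+25,56)),overlay(cs['scene'],APP,app,'',(170,205,80,56)),overlay(cs['scene'],CAL(.0716),cal,'',(313,190,105,66))]
a=np.vstack([np.hstack([cv2.resize(o[0],(400,280)),cv2.resize(o[1],(400,213)) if 0 else cv2.copyMakeBorder(cv2.resize(o[1],(400,213)),0,67,0,0,0)]),np.hstack([cv2.resize(o[2],(400,280)),cv2.copyMakeBorder(cv2.resize(o[3],(400,251)),0,29,0,0,0)])])
cv2.imwrite('pics/fit.png',a)
f=place(np.array([[0,-.095,.035],[0,-.03+.0716,.096]]),cal);print(f)
E
```

```text
top applicator [326.6, 225.1, 29.2, 14.0] 0.68
scene applicator [181.6, 216.9, 39.3, 26.8] 0.74
top caliper [149.9, 202.2, 89.8, 46.1] 0.93
scene caliper [313.6, 195.4, 105.6, 59.9] 0.56
app [ 0.5288 -0.3507 -0.1598] 0.853
saved
app [ 0.5282 -0.3498 -0.1396] 0.854
app [ 0.5307 -0.3517 -0.1628] 0.89
cal [0.5549 0.0546 0.1195] 0.924
saved
cal [0.5546 0.0564 0.1093] 0.961
cal [0.5547 0.0526 0.1397] 0.897
[[ 0.56623833 -0.03973541  0.035     ]
 [ 0.54995606  0.09589072  0.096     ]]
```

View pics/fit.png

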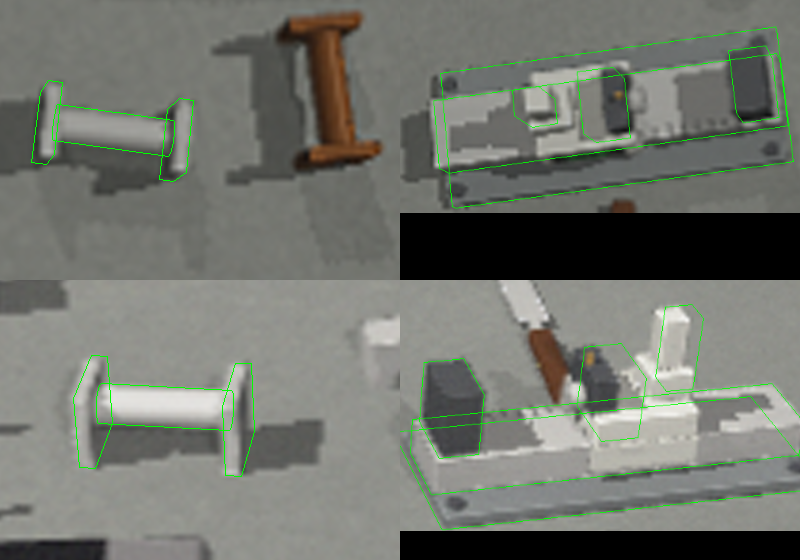

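The crop shows the steel applicator at top (343,231), clear of the brown one. The caliper outline fits well, but the moving jaw's post lies about 6 mm nearer than I assumed. I'll refine once using image edges.

```bash
cat >> h.py <<'E'
def edgescore(c,parts,p,G):
    v=0;n=0
    for q in parts:
        h=cv2.convexHull(proj(c,place(q,p)).astype(np.float32))[:,0]
        for a,b in zip(h,np.roll(h,-1,0)):
            L=max(2,int(np.hypot(*(b-a))*3)); t=np.linspace(0,1,L)[:,None]; P=a+t*(b-a)
            v+=cv2.remap(G,P[None,:,0].astype(np.float32),P[None,:,1].astype(np.float32),cv2.INTER_LINEAR).sum();n+=L
    return v/n
def grad(c):
    L=cv2.GaussianBlur(cv2.cvtColor(c['image'],cv2.COLOR_RGB2LAB).astype(np.float32),(0,0),.8)
    return np.sqrt(sum(cv2.Sobel(L[:,:,i],5,1,0)**2+cv2.Sobel(L[:,:,i],5,0,1)**2 for i in range(3)))**.5
def efit(cs,parts,p0,d=(.004,.004,.06)):
    Gs=[(c,grad(c)) for c in cs]; best=None
    for k in range(6):
        rng=np.random.default_rng(k); s=np.array(p0)+(rng.normal(size=3)*d*.7 if k else 0)
        sx=np.array([s]+[s+e for e in np.diag(d)])
        r=minimize(lambda p:-sum(edgescore(c,parts,p,G) for c,G in Gs),s,method='Nelder-Mead',options=dict(initial_simplex=sx,xatol=1e-4,fatol=1e-3))
        if best is None or r.fun<best.fun: best=r
    return best.x,-best.fun
E
python3 - <<'E'
from h import *
cs=[read_camera(n) for n in('scene','top')]
app,cal=np.load('fit.npy')
for sub in(cs,cs[:1],cs[1:]): print('app',*efit(sub,APP,app))
for sub in(cs,cs[:1],cs[1:]): print('cal',*efit(sub,CAL(.06)[:3],cal))
app=efit(cs,APP,app)[0];cal=efit(cs,CAL(.06)[:3],cal)[0];np.save('fit.npy',[app,cal])
Gs=[(c,grad(c)) for c in cs]
v=[(sum(edgescore(c,[CAL(t)[4]],cal,G) for c,G in Gs),t) for t in np.arange(.05,.08,.0005)];print(sorted(v)[-4:])
s=read_state();print(s['time'])
E
```

```text
app [ 0.52802935 -0.35407253 -0.10978385] 21.24759292602539
app [ 0.52868981 -0.34732245 -0.00637869] 11.338019371032715
app [ 0.52776708 -0.34439594 -0.11344268] 10.112821578979492
cal [0.55375527 0.05684886 0.11391398] 18.432281494140625
cal [0.55422657 0.05603813 0.12274914] 10.043782234191895
cal [0.55707234 0.06283842 0.11414953] 8.802139282226562
[(np.float32(19.92934), np.float64(0.06150000000000001)), (np.float32(19.994516), np.float64(0.06000000000000001)), (np.float32(20.022038), np.float64(0.06100000000000001)), (np.float32(20.038223), np.float64(0.06050000000000001))]
1.7
```

{"method": "apply_moves", "body": {"fingers": [1,1,1,1,1,1,1,1,1,1,1], "travel": [[0,0,0],[0,0,0],[0,0,0],[0,0,0],[0,0,0],[0,0,0],[0,0,0],[0,0,0],[0,0,0],[0,0,0],[0,0,0]], "rotation": [[0,0,1],[0,0,1],[0,0,1],[0,0,1],[0,0,1],[0,0,1],[0,0,1],[0,0,1],[0,0,1],[0,0,1],[0,0,0.03]], "newtons": 60}}

```text
time: 2.8
tool_pos: [0.2659, 0.6204, 0.2313]
tcp_rot: [-2.09, -2.346, 0.0]
wrist_force: [0.6, -0.2, 0.4]
width: 0.998
grip_force: 0.0
```

```bash
cat > g.py <<'E'
from h import *
def go(P,yaw):
    s=read_state(); M=R.from_rotvec(s['tcp_rot']).as_matrix(); d=np.array(P)-s['tool_pos']
    a=np.arctan2(M[1,1],M[0,1]); t=(a-yaw+np.pi/2)%np.pi-np.pi/2
    print('t',round(s['time'],2),'pos',np.round(s['tool_pos'],4),'tooly yaw',round(a,4),'z',M[:,2].round(3),'F',np.round(s['wrist_force'],1),'q',np.round(s['q'],2))
    print('need travel units',(M.T@d/.05).round(3),'turn units',round(np.degrees(t)/6,3))
E
python3 -c "
from g import *
go([.5495,.087,.231],.115)"
```

```text
t 2.8 pos [0.2659 0.6204 0.2313] tooly yaw 0.1152 z [-0.  0. -1.] F [ 0.6 -0.2  0.4] q [1.13 0.26 1.6  0.   1.27 1.01]
need travel units [-1.125e+01  4.409e+00  6.000e-03] turn units 0.002
```

{"method": "apply_moves", "body": {"fingers": [1,1,1,1,1,1,1,1,1,1,1,1], "travel": [[-0.4,0.15,0],[-0.75,0.294,0],[-0.75,0.294,0],[-0.75,0.294,0],[-0.75,0.294,0],[-0.75,0.294,0],[-0.75,0.294,0],[-0.75,0.294,0],[-0.75,0.294,0],[-0.75,0.294,0],[-0.75,0.294,0],[-0.75,0.294,0]], "rotation": [[0,0,0],[0,0,0],[0,0,0],[0,0,0],[0,0,0],[0,0,0],[0,0,0],[0,0,0],[0,0,0],[0,0,0],[0,0,0],[0,0,0]]}}

```text
time: 4.0
tool_pos: [0.4845, 0.2088, 0.2316]
tcp_rot: [2.086, 2.349, 0.001]
wrist_force: [0.7, 0.2, -0.0]
width: 1.0
grip_force: 0.0
```

{"method": "apply_moves", "body": {"fingers": [1,1,1,1,1,1,1], "travel": [[-0.75,0.294,0],[-0.75,0.294,0],[-0.6,0.3,0],[-0.5,0.2,0.4],[0,0,0.5],[0,0,0.5],[0,0,0]], "rotation": [[0,0,0],[0,0,0],[0,0,0],[0,0,0],[0,0,0],[0,0,0],[0,0,0]]}}

```text
time: 4.7
tool_pos: [0.5498, 0.0867, 0.1573]
tcp_rot: [-2.084, -2.344, 0.009]
wrist_force: [-0.2, -0.1, -0.5]
width: 1.001
grip_force: 0.0
```

```bash
python3 -c "
from g import *
go([.5495,.087,.081],.115)
c=read_camera('scene');save(c,'post.png',(300,140,130,100),5)"
```

```text
t 4.7 pos [0.5498 0.0867 0.1573] tooly yaw 0.117 z [-0.008 -0.001 -1.   ] F [-0.2 -0.1 -0.5] q [ 0.11  0.11  1.93  0.    1.11 -0.01]
need travel units [0.006 0.007 1.525] turn units 0.019
```

View pics/post.png

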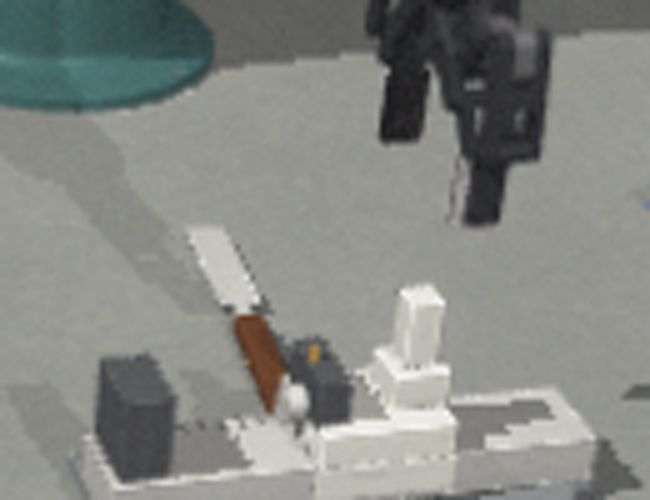

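The fingers (crop 381–500, row ~200) stand over the post (420,300), one on each side across the beam. I'll descend and close.

{"method": "apply_moves", "body": {"fingers": [1,1,1,1,1,0,0,0,0,0,0], "travel": [[0,0,0.5],[0,0,0.5],[0,0,0.35],[0,0,0.17],[0,0,0],[0,0,0],[0,0,0],[0,0,0],[0,0,0],[0,0,0],[0,0,0]], "rotation": [[0,0,0],[0,0,0],[0,0,0],[0,0,0],[0,0,0],[0,0,0],[0,0,0],[0,0,0],[0,0,0],[0,0,0],[0,0,0]]}}

```text
time: 5.85
tool_pos: [0.5518, 0.0874, 0.0861]
tcp_rot: [-2.088, -2.345, 0.003]
wrist_force: [-4.4, -0.9, 7.5]
width: 0.197
grip_force: 60.9
```

```bash
python3 -c "
from g import *
go([.5495,.087,.081],.115); s=read_state(); print(s['width'],s['grip_force'],s['torque'])"
```

```text
t 5.85 pos [0.5518 0.0874 0.0861] tooly yaw 0.1158 z [-0.002 -0.    -1.   ] F [-4.4 -0.9  7.5] q [ 0.11  0.18  1.99 -0.    0.97 -0.  ]
need travel units [-0.002 -0.047  0.101] turn units 0.007
0.19669468311492924 60.93781113624573 [-0.10796882  0.77458885  0.02229874]
```

{"method": "apply_moves", "body": {"fingers": [0,0,0,0,0,0,0,0,0,0,0], "travel": [[0,0.04,-0.1],[0.1,0,0],[0.12,0,0],[0.12,0,0],[0.12,0,0],[0.12,0,0],[0.12,0,0],[0.12,0,0],[0.1,0,0],[0.08,0,0],[0,0,0]], "rotation": [[0,0,0],[0,0,0],[0,0,0],[0,0,0],[0,0,0],[0,0,0],[0,0,0],[0,0,0],[0,0,0],[0,0,0],[0,0,0]]}}

```text
time: 6.95
tool_pos: [0.5462, 0.1344, 0.0862]
tcp_rot: [-2.087, -2.346, 0.013]
wrist_force: [1.5, -8.7, -16.2]
width: 0.195
grip_force: 63.0
```

```bash
python3 -c "
from g import *
go([.5518,.0874,.081],.115)"
```

```text
t 6.95 pos [0.5462 0.1344 0.0862] tooly yaw 0.1167 z [-0.006 -0.005 -1.   ] F [  1.5  -8.7 -16.2] q [ 0.2   0.19  1.98 -0.    0.98  0.09]
need travel units [-0.947  0.003  0.108] turn units 0.016
```

{"method": "apply_moves", "body": {"fingers": [1,1,1,1,1,1,1,1,1], "travel": [[0,0,0],[0,0,0],[0,0,0],[0,0,0],[0,0,0],[0,0,-0.3],[0,0,-0.6],[0,0,-0.8],[0,0,-0.6]], "rotation": [[0,0,0],[0,0,0],[0,0,0],[0,0,0],[0,0,0],[0,0,0],[0,0,0],[0,0,0],[0,0,0]]}}

```text
time: 7.85
tool_pos: [0.5499, 0.1377, 0.209]
tcp_rot: [2.088, 2.345, 0.004]
wrist_force: [0.6, 1.2, 1.4]
width: 1.003
grip_force: 0.0
```

```bash
python3 -c "
from g import *
app,cal=np.load('fit.npy');print(app,cal)
go([.528,-.350,.2],-.11)
for n in('scene','top'):
  c=read_camera(n);
  for t,z in(('fixed_face',.035),('jaw_grip',.096),('tip_face',.057)): print(n,t,[(back(c,r['location'],z)[0].round(4),round(r['p'],2)) for r in tip_of(n,t)][:2])
"
```

```text
[ 0.52802935 -0.35407253 -0.10978385] [0.55375527 0.05684886 0.11391398]
t 7.85 pos [0.5499 0.1377 0.209 ] tooly yaw 0.1158 z [ 0.003  0.001 -1.   ] F [0.6 1.2 1.4] q [0.2  0.07 1.87 0.   1.2  0.09]
need travel units [-9.637 -1.562  0.172] turn units 2.156
scene fixed_face [(array([ 0.5815, -0.0442,  0.035 ]), 0.96)]
scene jaw_grip [(array([0.5385, 0.1444, 0.096 ]), 0.87)]
scene tip_face [(array([0.5461, 0.0711, 0.057 ]), 0.53)]
top fixed_face [(array([ 0.5692, -0.0437,  0.035 ]), 0.97)]
top jaw_grip [(array([0.5474, 0.1321, 0.096 ]), 0.78), (array([ 0.5601, -0.0546,  0.096 ]), 0.31)]
top tip_face [(array([0.5618, 0.0679, 0.057 ]), 0.36)]
```

{"method": "apply_moves", "body": {"fingers": [1,1,1,1,1,1,1,1,1,1,1,1], "travel": [[-0.4,-0.06,0],[-0.9,-0.14,0],[-0.9,-0.15,0],[-0.9,-0.15,0],[-0.9,-0.15,0],[-0.9,-0.15,0],[-0.9,-0.15,0],[-0.9,-0.15,0],[-0.9,-0.15,0],[-0.9,-0.15,0],[-0.75,-0.11,0],[-0.387,-0.052,0]], "rotation": [[0,0,0],[0,0,0],[0,0,0],[0,0,0],[0,0,0],[0,0,0],[0,0,0],[0,0,0],[0,0,0],[0,0,0],[0,0,0],[0,0,0]]}}

```text
time: 9.45
tool_pos: [0.5258, -0.3529, 0.2035]
tcp_rot: [-2.091, -2.342, 0.001]
wrist_force: [0.4, -0.7, 0.8]
width: 1.0
grip_force: 0.0
```

{"method": "apply_moves", "body": {"fingers": [1,1,1,1,1,1], "travel": [[0,0,0.3],[0,0,0.6],[0,0,0.6],[0,0,0.5],[0,0,0.3],[0,0,0]], "rotation": [[0,0,0.7],[0,0,0.7],[0,0,0.756],[0,0,0],[0,0,0],[0,0,0]]}}

```text
time: 10.05
tool_pos: [0.525, -0.3481, 0.0866]
tcp_rot: [-2.335, -2.092, 0.002]
wrist_force: [-0.2, 0.3, -0.7]
width: 1.005
grip_force: 0.0
```

```bash
python3 -c "
from g import *
go([.528,-.350,.008],-.11)
c=read_camera('scene');a=overlay(c,APP,[.528,-.351,-.11],'',(165,165,80,80),7);d=read_camera('top');b=overlay(d,APP,[.528,-.351,-.11],'',(310,200,34,80),7)
cv2.imwrite('pics/app.png',np.hstack([a,b]))"
```

```text
t 10.05 pos [ 0.525  -0.3481  0.0866] tooly yaw -0.1094 z [-0.006  0.004 -1.   ] F [-0.2  0.3 -0.7] q [-0.63  0.31  1.83  0.    1.01 -0.52]
need travel units [-0.037  0.073  1.572] turn units 0.005
```

View pics/app.png

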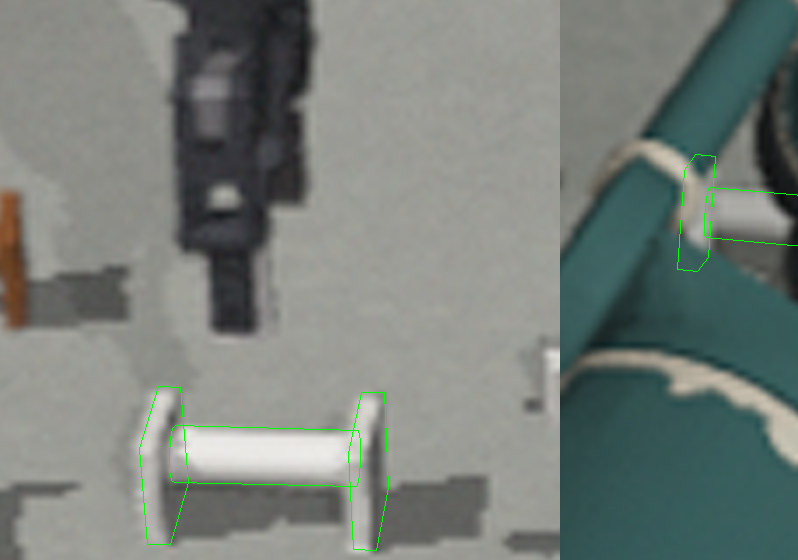

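{"method": "apply_moves", "body": {"fingers": [1,1,1,1,1,0,0,0,0,0,0], "travel": [[0.02,0.06,0.4],[0,0,0.5],[0,0,0.4],[0,0,0.23],[0,0,0],[0,0,0],[0,0,0],[0,0,0],[0,0,0],[0,0,0],[0,0,0]], "rotation": [[0,0,0],[0,0,0],[0,0,0],[0,0,0],[0,0,0],[0,0,0],[0,0,0],[0,0,0],[0,0,0],[0,0,0],[0,0,0]], "newtons": 50}}

```text
time: 11.25
tool_pos: [0.5308, -0.35, 0.0148]
tcp_rot: [2.339, 2.095, 0.001]
wrist_force: [-1.6, -0.1, 5.7]
width: 0.213
grip_force: 49.2
```

```bash
python3 -c "
from g import *
go([.528,-.351,.010],-.11); s=read_state(); print(s['width'],s['grip_force'],s['torque'])"
```

```text
t 11.25 pos [ 0.5308 -0.35    0.0148] tooly yaw -0.1103 z [ 0.001 -0.001 -1.   ] F [-1.6 -0.1  5.7] q [-0.62  0.4   1.86  0.    0.88 -0.51]
need travel units [-0.025 -0.054  0.096] turn units -0.002
0.2132073097331894 49.202048778533936 [ 0.01658779  0.08213477 -0.02178225]
```

{"method": "apply_moves", "body": {"fingers": [0,0,0,0,0,0,0,0], "travel": [[0,0,-0.2],[0,0,-0.4],[0,0,-0.7],[0,0,-0.7],[0,0,-0.7],[0,0,-0.5],[0,0,-0.2],[0,0,0]], "rotation": [[0,0,0],[0,0,0],[0,0,0],[0,0,-0.7],[0,0,-0.8],[0,0,-0.668],[0,0,0],[0,0,0]]}}

```text
time: 12.05
tool_pos: [0.5309, -0.35, 0.1854]
tcp_rot: [2.088, 2.344, 0.001]
wrist_force: [0.5, 0.1, -1.3]
width: 0.216
grip_force: 49.0
```

```bash
python3 -c "
from g import *
from h import *
f=np.array([.5662,-.0395]);u=np.array([-.117,.993]);p=f+u*.049;print(p)
go([*p,.18],.117); s=read_state(); print(s['width'],s['grip_force'])
for n in('scene','top'):
  c=read_camera(n); print(n,[(r['bbox'],r['p']) for r in regions_of(n,'applicator')])
  if n=='scene': pr=proj(c,[s['tool_pos']]);print(pr);save(c,'lift.png',(int(pr[0,0])-40,int(pr[0,1])-50,80,80),6)"
```

```text
[0.560467 0.009157]
t 12.05 pos [ 0.5309 -0.35    0.1854] tooly yaw 0.1153 z [ 0.002 -0.002 -1.   ] F [ 0.5  0.1 -1.3] q [-0.62  0.22  1.74  0.    1.17 -0.74]
need travel units [7.069 1.414 0.098] turn units -0.016
0.21562163457825598 49.00519073009491
scene [([135.3, 194.3, 33.3, 21.5], 0.8), ([140.5, 222.8, 21.7, 30.4], 0.66), ([177.6, 154.4, 38.9, 24.7], 0.61), ([268.2, 270.6, 50.2, 35.2], 0.46)]
[[198.99690648 171.4567062 ]]
top [([379.3, 274.0, 30.7, 21.1], 0.73), ([334.6, 217.2, 10.7, 13.7], 0.64), ([382.1, 215.5, 11.5, 25.0], 0.48)]
```

View pics/lift.png

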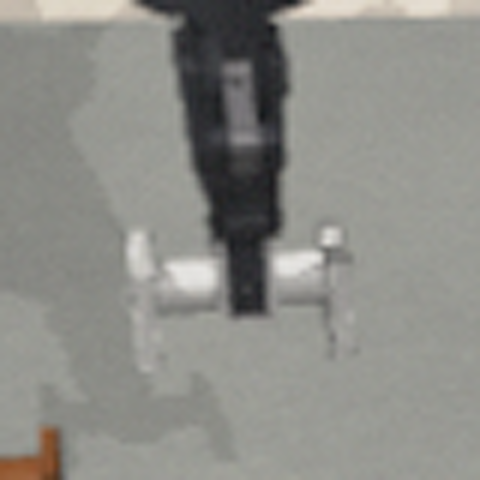

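It's held level, with the finger at crop column 248 and the cheeks spanning 128–352. So the applicator's centre lies about 2–3 mm towards −tool x, and I'm allowing for that.

{"method": "apply_moves", "body": {"fingers": [0,0,0,0,0,0,0,0,0,0,0,0], "travel": [[0.3,0.06,0],[0.6,0.12,0],[0.75,0.15,0],[0.75,0.15,0],[0.75,0.15,0],[0.75,0.15,0],[0.75,0.15,0],[0.75,0.15,0],[0.75,0.15,0],[0.6,0.1,0],[0.4,0.07,0],[0.03,0.01,0]], "rotation": [[0,0,0],[0,0,0],[0,0,0],[0,0,0],[0,0,0],[0,0,0],[0,0,0],[0,0,0],[0,0,0],[0,0,0],[0,0,0],[0,0,0]]}}

```text
time: 13.45
tool_pos: [0.5571, 0.0185, 0.1826]
tcp_rot: [-2.083, -2.349, 0.001]
wrist_force: [-0.5, 0.3, -1.8]
width: 0.215
grip_force: 49.0
```

{"method": "apply_moves", "body": {"fingers": [0,0,0,0,0], "travel": [[0,0,0.4],[0,0,0.5],[0,0,0.4],[0,0,0.1],[0,0,0]], "rotation": [[0,0,-0.016],[0,0,0],[0,0,0],[0,0,0],[0,0,0]]}}

```text
time: 13.95
tool_pos: [0.5569, 0.0149, 0.1123]
tcp_rot: [-2.085, -2.347, 0.004]
wrist_force: [-0.3, -0.8, -2.4]
width: 0.214
grip_force: 49.0
```

```bash
python3 -c "
from g import *
go([.5598,.0146,.050],.117); s=read_state()
cal=np.load('fit.npy')[1]; cal=np.array([.5548,.0555,.117])
c=read_camera('scene');P=CAL(.108)[1:3]+CAL(.108)[4:]
a=overlay(c,P,cal,'',(305,160,125,95),6)
cv2.imwrite('pics/over.png',a)"
```

```text
t 13.95 pos [0.5569 0.0149 0.1123] tooly yaw 0.1181 z [-0.003 -0.    -1.   ] F [-0.3 -0.8 -2.4] q [-0.02  0.15  1.97 -0.    1.02 -0.14]
need travel units [-0.014  0.061  1.245] turn units 0.011
```

View pics/over.png

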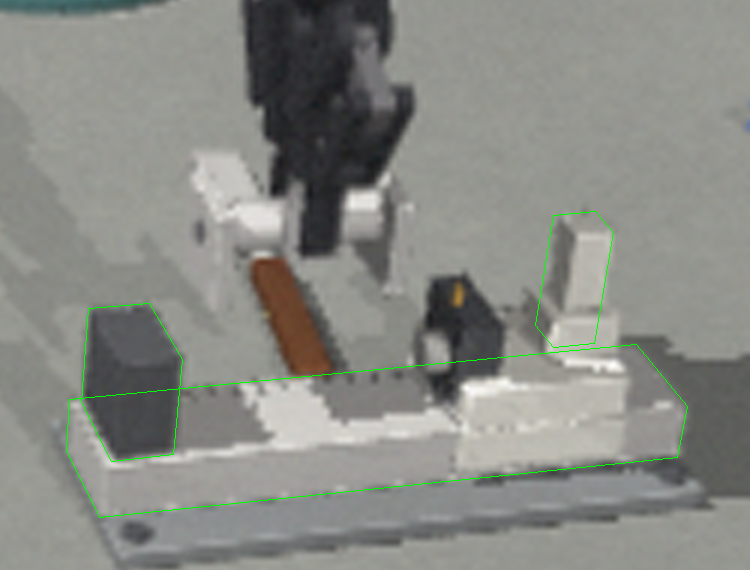

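The fixed jaw (135,380) and the post (585,260) agree with my model, and travel is about 0.108. The applicator hangs level over the gap, so I'm lowering it.

{"method": "apply_moves", "body": {"fingers": [0,0,0,0,0,0,0], "travel": [[0,0.06,0.1],[0,0,0.3],[0,0,0.3],[0,0,0.25],[0,0,0.1],[0,0,0.04],[0,0,0]], "rotation": [[0,0,0],[0,0,0],[0,0,0],[0,0,0],[0,0,0],[0,0,0],[0,0,0]]}}

```text
time: 14.7
tool_pos: [0.5611, 0.0156, 0.0588]
tcp_rot: [-2.086, -2.349, 0.001]
wrist_force: [0.1, 1.3, -2.2]
width: 0.209
grip_force: 49.0
```

{"method": "apply_moves", "body": {"fingers": [0,0,0], "travel": [[0,0,0.04],[0,0,0.04],[0,0,0]], "rotation": [[0,0,0],[0,0,0],[0,0,0]]}}

```text
time: 15.0
tool_pos: [0.5614, 0.0156, 0.0554]
tcp_rot: [2.086, 2.349, 0.0]
wrist_force: [0.0, 0.4, -2.6]
width: 0.211
grip_force: 49.0
```

{"method": "apply_moves", "body": {"fingers": [0,0,0], "travel": [[0,0,0.03],[0,0,0.03],[0,0,0]], "rotation": [[0,0,0],[0,0,0],[0,0,0]]}}

```text
time: 15.3
tool_pos: [0.5611, 0.0156, 0.0521]
tcp_rot: [-2.086, -2.349, 0.0]
wrist_force: [-0.8, -0.3, -2.5]
width: 0.216
grip_force: 49.0
```

{"method": "apply_moves", "body": {"fingers": [0,0,0], "travel": [[0,0,0.03],[0,0,0.02],[0,0,0]], "rotation": [[0,0,0],[0,0,0],[0,0,0]]}}

```text
time: 15.6
tool_pos: [0.5614, 0.0155, 0.0498]
tcp_rot: [2.086, 2.349, 0.0]
wrist_force: [-0.6, -0.5, -1.3]
width: 0.218
grip_force: 49.1
```

{"method": "apply_moves", "body": {"fingers": [0,0,0], "travel": [[0,0,0.02],[0,0,0.01],[0,0,0]], "rotation": [[0,0,0],[0,0,0],[0,0,0]]}}

```text
time: 15.9
tool_pos: [0.5614, 0.0155, 0.0497]
tcp_rot: [-2.086, -2.349, 0.0]
wrist_force: [-5.0, 0.7, 7.6]
width: 0.212
grip_force: 50.0
```

```bash
python3 -c "
from g import *
go([.5598,.0146,.050],.117); s=read_state()
c=read_camera('scene');P=CAL(.108)[2:3]
a=overlay(c,P,[.5548,.0555,.117],'',(305,160,125,95),6)
cv2.imwrite('pics/on.png',a)"
```

```text
t 15.9 pos [0.5614 0.0155 0.0497] tooly yaw 0.1186 z [-0. -0. -1.] F [-5.   0.7  7.6] q [-0.02  0.23  2.01 -0.    0.9  -0.14]
need travel units [-0.015 -0.034 -0.005] turn units 0.015
```

View pics/on.png

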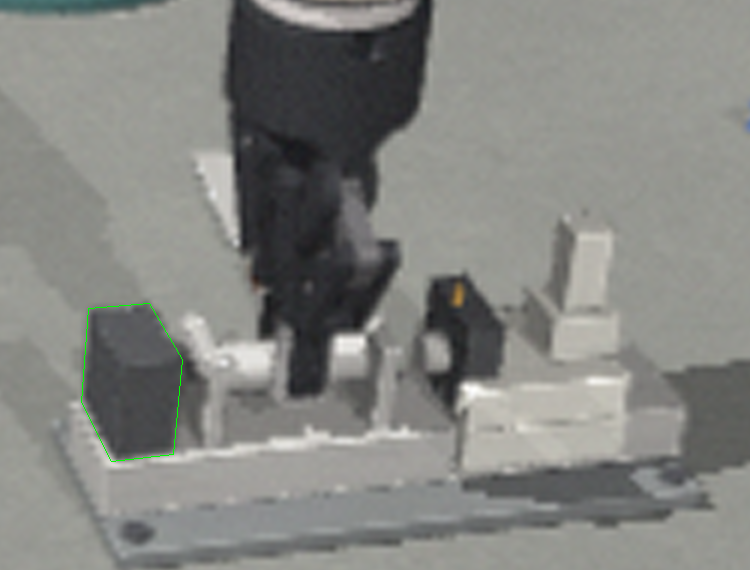

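The applicator stands upright on the bed, with its cheeks at (210,390) and (385,390) and about 9 mm clear on each side. I'll relieve the load, release and rise.

{"method": "apply_moves", "body": {"fingers": [0,0,0.7,0.7,0.7,0.7,0.7,0.7,0.7,0.7,0.7], "travel": [[0,0,-0.05],[0,0,0],[0,0,0],[0,0,0],[0,0,0],[0,0,0],[0,0,-0.2],[0,0,-0.4],[0,0,-0.7],[0,0,-0.8],[0,0,-0.4]], "rotation": [[0,0,0],[0,0,0],[0,0,0],[0,0,0],[0,0,0],[0,0,0],[0,0,0],[0,0,0],[0,0,0],[0,0,0],[0,0,0]]}}

```text
time: 17.05
tool_pos: [0.5635, 0.0155, 0.1807]
tcp_rot: [2.083, 2.346, 0.006]
wrist_force: [1.8, 0.1, 0.4]
width: 0.702
grip_force: 0.0
```

```bash
python3 -c "
from g import *
go([.5462,.1344,.084],.117); s=read_state();print(s['width'])
c=read_camera('scene');
q=efit([c],APP,[.5605,.0125,.117,.035][:3]) if 0 else None
a=overlay(c,[p+[0,0,.035] for p in APP],[.5605,.013,.117],'',(305,160,125,95),6)
cv2.imwrite('pics/stand.png',a)"
```

```text
t 17.05 pos [0.5635 0.0155 0.1807] tooly yaw 0.1186 z [ 0.006 -0.    -1.   ] F [1.8 0.1 0.4] q [-0.02  0.09  1.91  0.    1.14 -0.14]
need travel units [ 2.403 -0.073  1.931] turn units 0.015
0.7018690721355293
```

View pics/stand.png

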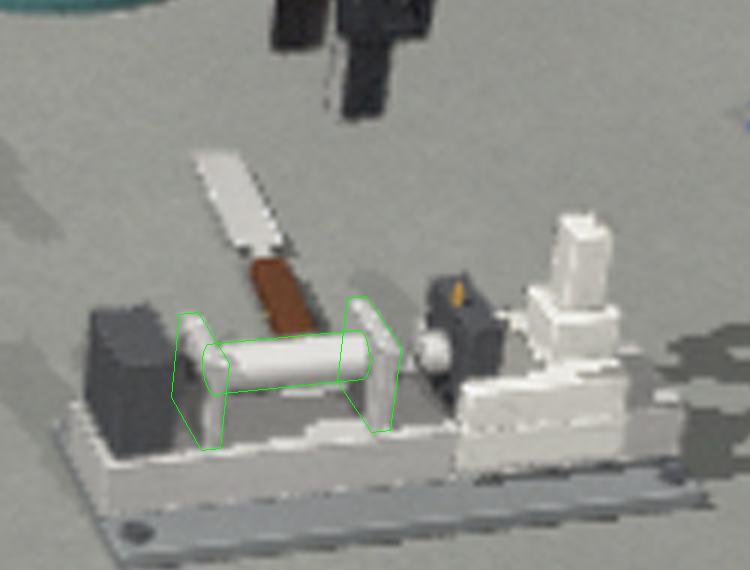

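It stands well and matches the expected outline. Next I'll go back to the jaw grip.

{"method": "apply_moves", "body": {"fingers": [0.7,0.7,0.7,0.7,0.7,0.7,0.7,0.7,0.7], "travel": [[0.5,-0.02,0],[0.8,-0.02,0],[0.7,-0.02,0],[0.4,0,0],[0,0,0.5],[0,0,0.6],[0,0,0.5],[0,0,0.3],[0,0,0]], "rotation": [[0,0,0],[0,0,0],[0,0,0],[0,0,0],[0,0,0],[0,0,0],[0,0,0],[0,0,0],[0,0,0]]}}

```text
time: 18.0
tool_pos: [0.5419, 0.1339, 0.0782]
tcp_rot: [-2.084, -2.347, 0.007]
wrist_force: [-0.5, 0.7, -0.2]
width: 0.698
grip_force: 0.0
```

```bash
python3 -c "
from g import *
go([.5462,.1344,.084],.117); s=read_state();print(s['width'])"
```

```text
t 18.0 pos [0.5419 0.1339 0.0782] tooly yaw 0.1186 z [-0.005 -0.001 -1.   ] F [-0.5  0.7 -0.2] q [ 0.2   0.19  1.99 -0.    0.96  0.08]
need travel units [-0.     0.087 -0.116] turn units 0.016
0.6978921739261572
```

{"method": "apply_moves", "body": {"fingers": [0,0,0,0,0,0], "travel": [[0,0,0],[0,0,0],[0,0,0],[0,0,0],[0,0,0],[0,0,0]], "rotation": [[0,0,0],[0,0,0],[0,0,0],[0,0,0],[0,0,0],[0,0,0]], "newtons": 60}}

```text
time: 18.6
tool_pos: [0.5463, 0.1347, 0.0828]
tcp_rot: [2.084, 2.347, 0.006]
wrist_force: [2.4, 0.2, 5.6]
width: 0.2
grip_force: 61.6
```

```bash
python3 -c "
from g import *
go([.5462,.1344,.084],.117); s=read_state();print(s['width'],s['grip_force'])"
```

```text
t 18.6 pos [0.5463 0.1347 0.0828] tooly yaw 0.1185 z [ 0.004  0.001 -1.   ] F [2.4 0.2 5.6] q [ 0.2   0.19  1.99 -0.    0.96  0.08]
need travel units [-0.006 -0.002 -0.025] turn units 0.014
0.19958934816256343 61.58903360366821
```

{"method": "apply_moves", "body": {"fingers": [0,0,0,0,0,0,0,0], "travel": [[0,0,-0.08],[-0.06,0,0],[-0.06,0,0],[-0.06,0,0],[-0.06,0,0],[-0.06,0,0],[-0.06,0,0],[-0.06,0,0]], "rotation": [[0,0,0],[0,0,0],[0,0,0],[0,0,0],[0,0,0],[0,0,0],[0,0,0],[0,0,0]]}}

```text
time: 19.4
tool_pos: [0.5483, 0.1166, 0.0829]
tcp_rot: [-2.087, -2.348, -0.011]
wrist_force: [12.0, 13.7, -16.9]
width: 0.198
grip_force: 62.5
```

{"method": "apply_moves", "body": {"fingers": [0,0], "travel": [[-0.04,0,0],[-0.04,0,0]], "rotation": [[0,0,0],[0,0,0]]}}

```text
time: 19.6
tool_pos: [0.5488, 0.1129, 0.0829]
tcp_rot: [-2.087, -2.347, -0.011]
wrist_force: [12.0, 12.6, -18.1]
width: 0.2
grip_force: 62.5
```

{"method": "apply_moves", "body": {"fingers": [0,0], "travel": [[-0.04,0,0],[0,0,0]], "rotation": [[0,0,0],[0,0,0]]}}

```text
time: 19.8
tool_pos: [0.549, 0.1106, 0.0829]
tcp_rot: [-2.087, -2.348, -0.01]
wrist_force: [13.1, 12.8, -17.0]
width: 0.198
grip_force: 62.5
```

```bash
python3 -c "
from g import *
go([.5463,.1347,.084],.117)
c=read_camera('scene');save(c,'sh1.png',(305,175,125,85),6)"
```

```text
t 19.8 pos [0.549  0.1106 0.0829] tooly yaw 0.1176 z [ 0.004  0.005 -1.   ] F [ 13.1  12.8 -17. ] q [0.15 0.18 1.99 0.01 0.96 0.03]
need travel units [ 0.485  0.003 -0.02 ] turn units 0.006
```

View pics/sh1.png

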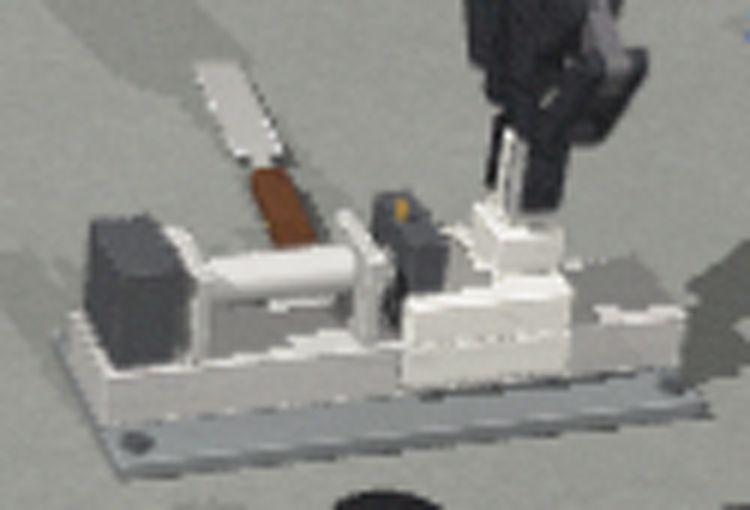

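Everything is on track: the tip is touching the applicator, and its near cheek at (190,290) is approaching the fixed jaw. That was my last picture, so I'll continue on force. The baseline along the beam is about 11.2 N.

{"method": "apply_moves", "body": {"fingers": [0,0,0], "travel": [[-0.03,0,0],[0,0,0],[0,0,0]], "rotation": [[0,0,0],[0,0,0],[0,0,0]]}}

```text
time: 20.15
tool_pos: [0.5491, 0.1093, 0.0829]
tcp_rot: [-2.087, -2.348, -0.011]
wrist_force: [12.5, 13.5, -16.1]
width: 0.196
grip_force: 62.5
```

{"method": "apply_moves", "body": {"fingers": [0,0,0], "travel": [[-0.03,0,0],[0,0,0],[0,0,0]], "rotation": [[0,0,0],[0,0,0],[0,0,0]]}}

```text
time: 20.45
tool_pos: [0.5493, 0.1078, 0.0829]
tcp_rot: [-2.087, -2.348, -0.011]
wrist_force: [12.4, 12.6, -17.1]
width: 0.199
grip_force: 62.5
```

{"method": "apply_moves", "body": {"fingers": [0,0,0], "travel": [[-0.03,0,0],[0,0,0],[0,0,0]], "rotation": [[0,0,0],[0,0,0],[0,0,0]]}}

```text
time: 20.75
tool_pos: [0.5495, 0.1064, 0.0829]
tcp_rot: [-2.087, -2.348, -0.011]
wrist_force: [12.3, 12.4, -17.8]
width: 0.196
grip_force: 62.5
```

{"method": "apply_moves", "body": {"fingers": [0,0,0], "travel": [[-0.03,0,0],[0,0,0],[0,0,0]], "rotation": [[0,0,0],[0,0,0],[0,0,0]]}}

```text
time: 21.05
tool_pos: [0.5496, 0.105, 0.0829]
tcp_rot: [-2.086, -2.348, -0.011]
wrist_force: [12.0, 13.9, -17.3]
width: 0.197
grip_force: 62.5
```

{"method": "apply_moves", "body": {"fingers": [0,0,0], "travel": [[-0.03,0,0],[0,0,0],[0,0,0]], "rotation": [[0,0,0],[0,0,0],[0,0,0]]}}

```text
time: 21.35
tool_pos: [0.5498, 0.1039, 0.0829]
tcp_rot: [-2.086, -2.347, -0.011]
wrist_force: [11.9, 14.1, -17.8]
width: 0.199
grip_force: 62.6
```

{"method": "apply_moves", "body": {"fingers": [0,0,0], "travel": [[-0.03,0,0],[0,0,0],[0,0,0]], "rotation": [[0,0,0],[0,0,0],[0,0,0]]}}

```text
time: 21.65
tool_pos: [0.5499, 0.1026, 0.0829]
tcp_rot: [-2.086, -2.347, -0.012]
wrist_force: [12.3, 15.7, -16.8]
width: 0.194
grip_force: 62.6
```

{"method": "apply_moves", "body": {"fingers": [0,0,0], "travel": [[-0.03,0,0],[0,0,0],[0,0,0]], "rotation": [[0,0,0],[0,0,0],[0,0,0]]}}

```text
time: 21.95
tool_pos: [0.5501, 0.1013, 0.0829]
tcp_rot: [-2.086, -2.347, -0.012]
wrist_force: [11.6, 16.9, -17.0]
width: 0.197
grip_force: 62.6
```

{"method": "apply_moves", "body": {"fingers": [0,0,0], "travel": [[-0.03,0,0],[0,0,0],[0,0,0]], "rotation": [[0,0,0],[0,0,0],[0,0,0]]}}

```text
time: 22.25
tool_pos: [0.5502, 0.1, 0.0829]
tcp_rot: [-2.086, -2.347, -0.012]
wrist_force: [12.7, 16.3, -17.4]
width: 0.197
grip_force: 62.6
```

Run:
```python
from h import *
F=[]
for k in range(8):
    c=read_camera('scene' if k%2 else 'top'); s=read_state();F.append(np.dot(s['wrist_force'][:2],[-.117,.993]))
    if k>5: print([(back(c,r['location'],.057)[0].round(4),round(r['p'],2)) for r in tip_of('scene' if k%2 else 'top','tip_face')][:1])
print(np.mean(F),np.std(F),s['tool_pos'])
```

```text
[]
[]
15.448391604292057 0.45388755270998865 [0.55024897 0.10001544 0.0829084 ]
```

{"method": "apply_moves", "body": {"fingers": [0,0,0], "travel": [[-0.03,0,0],[0,0,0],[0,0,0]], "rotation": [[0,0,0],[0,0,0],[0,0,0]]}}

```text
time: 23.05
tool_pos: [0.5504, 0.0987, 0.0829]
tcp_rot: [-2.086, -2.346, -0.013]
wrist_force: [12.0, 17.6, -16.2]
width: 0.2
grip_force: 62.6
```

Run:
```python
from h import *
F=[]
cs=[]
for k in range(8):
    c=read_camera('scene' if k%2 else 'top'); cs.append(c);s=read_state();F.append(np.dot(s['wrist_force'][:2],[-.117,.993]))
print(np.mean(F),np.std(F),s['tool_pos'])
# image edge check of applicator along the beam
c=cs[-1];G=grad(c);u=np.array([-.117,.993]);f=np.array([.5662,-.0395])
v=[]
for d in np.arange(.034,.050,.0005):
  for o in np.arange(-.004,.0045,.001):
    p=f+u*d+o*np.array([.993,.117]); v.append((edgescore(c,[q+[0,0,.035] for q in APP],[*p,.117],G),d,o))
print(sorted(v)[-4:])
```

```text
16.223824573742732 0.43663797468664745 [0.55040624 0.09870811 0.08292566]
[(np.float32(11.335602), np.float64(0.04050000000000001), np.float64(0.002)), (np.float32(11.339222), np.float64(0.04100000000000001), np.float64(0.0)), (np.float32(11.368894), np.float64(0.04100000000000001), np.float64(0.001)), (np.float32(11.370344), np.float64(0.04050000000000001), np.float64(0.001))]
```

The readings are consistent:
- **Force:** 5.0–5.7 N above baseline, which puts the tip about 4–5 mm in.
- **Position:** 5.3 mm past contact.
- **Image:** edges put the applicator's centre at about 0.041 from the face, so it is seated.

I'll relieve the loads, let go and rise.

{"method": "apply_moves", "body": {"fingers": [0,0,0,0,0.8,0.8,0.8,0.8,0.8], "travel": [[0.03,0.02,0.02],[0.03,0.02,0.02],[0.01,0.01,0.02],[0,0,0],[0,0,0],[0,0,0],[0,0,0],[0,0,0],[0,0,0]], "rotation": [[0,0,0],[0,0,0],[0,0,0],[0,0,0],[0,0,0],[0,0,0],[0,0,0],[0,0,0],[0,0,0]]}}

```text
time: 24.35
tool_pos: [0.5508, 0.0977, 0.0815]
tcp_rot: [-2.086, -2.349, 0.001]
wrist_force: [-0.4, -0.4, 0.4]
width: 0.8
grip_force: 0.0
```

{"method": "apply_moves", "body": {"fingers": [0.8,0.8,0.8,0.8,0.8,0.8], "travel": [[0,0,-0.2],[0,0,-0.5],[0,0,-0.8],[0,0,-0.8],[0,0,0],[0,0,0]], "rotation": [[0,0,0],[0,0,0],[0,0,0],[0,0,0],[0,0,0],[0,0,0]]}}

```text
time: 24.95
tool_pos: [0.5523, 0.0981, 0.1992]
tcp_rot: [2.084, 2.347, 0.005]
wrist_force: [0.9, 0.3, -0.6]
width: 0.8
grip_force: 0.0
```

Run:
```python
from h import *
s=read_state();print(s['time'],s['tool_pos'],s['wrist_force'],s['width'])
u=np.array([-.117,.993]);f=np.array([.5662,-.0395]);cal=[.5551,.0548,.117]
for n in('scene','top'):
  c=read_camera(n);G=grad(c)
  v=[]
  for d in np.arange(.034,.050,.0005):
   for o in np.arange(-.004,.0045,.001):
    for w in(-.06,-.03,0,.03,.06):
     p=f+u*d+o*np.array([.993,.117]); v.append((edgescore(c,[q+[0,0,.035] for q in APP],[*p,.117+w],G),d,o,w))
  print(n,'app',[np.round(x,4) for x in sorted(v)[-3:]])
  w=[(edgescore(c,[box(-.009,.009,-.039+t,-.021+t,.085,.112)],cal,G),t) for t in np.arange(.06,.1,.0005)];print('travel',[np.round(x,4) for x in sorted(w)[-3:]])
```

```text
24.95 [0.55225735 0.09805183 0.19922919] [ 0.92428597  0.34687797 -0.64730318] 0.7999346294303051
scene app [array([1.12907e+01, 4.15000e-02, 1.00000e-03, 0.00000e+00]), array([1.13097e+01, 4.05000e-02, 1.00000e-03, 0.00000e+00]), array([1.13168e+01, 4.10000e-02, 1.00000e-03, 0.00000e+00])]
travel [array([10.1496,  0.075 ]), array([10.2099,  0.074 ]), array([10.2249,  0.0745])]
top app [array([ 9.6092e+00,  4.4500e-02, -2.0000e-03,  6.0000e-02]), array([ 9.6269e+00,  4.3500e-02, -2.0000e-03,  6.0000e-02]), array([ 9.6348e+00,  4.4000e-02, -2.0000e-03,  6.0000e-02])]
travel [array([11.5128,  0.0865]), array([11.5203,  0.086 ]), array([11.5208,  0.0855])]
```

The scene camera gives a jaw travel of about 0.0745, so the tip is about 5 mm in. The applicator is seated and in line. The top view is blocked by the arm. I'm handing it in.

```bash
python3 -c "
from workcell import *
print(finish_job())"
```

```text
the job is handed in; nothing more can be done
None
```

I handed the job in: the steel applicator stands in line on the beam, seated against the fixed jaw with the sprung tip pressed in about 5 mm, and the gripper is clear; I estimated these from force and the scene camera, and no verdict was shown.

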